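# Post a small parcel through the spring flap of a drop unit

## Robot

A 6-joint arm with a two-finger parallel gripper is mounted at the origin on the work surface. World frame = base frame: x ahead of the robot, y to its left, z up, the work surface at z = 0. Lengths are in m, angles in rad, forces in N, time in s.
With the tool pointing down it reaches from about 0.425 to 0.925 m from the base axis. Payload 12.5 kg.
Tool frame: the origin (TCP) lies on the centre line of the jaws, within the pads' length; the fingertips stand 25 mm ahead of it and the grasp point (between the pads) lies 6 mm ahead of it (bot.tip_reach is the distance from the TCP to the fingertips, in m); z points along the fingers, y is the direction in which the jaws open and shut (so a half turn about z gives the same grasp; the last joint's range is limited). The gripper opens to 85 mm and grips with 20 to 120 N. Pads are 22 mm wide; open, the fingers measure 114 mm over their backs; the gripper's body (76 mm by 85 mm) begins 54 mm behind the grasp point. The pads swing forward as they close: fully open they stand 13 mm farther back than shut.
Start: joints at [1.018, 0.491, 1.559, -0, 1.092, -0.106], TCP at [0.27, 0.564, 0.256] pointing down, gripper open.
Joint ranges: [-3.1, 3.1], [-0.84, 2.19], [0.05, 2.79], [-1.13, 4.28], [0.06, 2.93], [-2.69, 2.69]. Speed limits (rad/s): [2.22, 2.22, 2.79, 3.14, 3.14, 3.14].

## Interface

Orientations are given as a rotation vector (axis times angle).
In Python, from station import bot gives the robot as it stands.
- The arm moves only by the tool jog_arm, never from a script. Its argument "targets" is text: rows parted by semicolons, each of 7 numbers parted by spaces: the shift along the tool's x, y, z each as a share of 25 mm, from -1 to 1, then the turn, a rotation vector about the tool's x, y, z each as a share of 4 degrees, from -1 to 1, then the opening, from 0 (shut) to 1 (fully open). In form: tx ty tz wx wy wz jaw; .... A call has 1 to 10 rows; each row shifts and turns the pose as measured when the row begins, along the tool's axes as they then stand; what a row does not reach is not made up. A row lasts 1/12 s, in which the tool goes at most 41.7 mm and 7.16 degrees, less where a joint would pass 70% of its speed; a pose out of reach is approached as far as the arm can. A call with a number of a shift or a turn outside -1 to 1 is refused whole. A call with a gripper value outside its range is refused whole. The fingers move at their own pace and stop on an object; "newtons" is the grip in N (left out, the last holds). Time passes only in rows, so rows that do not move let the fingers close. It gives the time, the measured TCP pose, the force and the opening at its end, in the units of the state.
- bot.get_obs(): the state, without advancing time (a new reading comes with each control period).
- bot.read_camera(name): name is "scene" or "top" or "wrist"; returns (picture, depth): 420x560x3 uint8, red, green, blue; 420x560 float32, m along the optical axis (not along the pixel's ray), 0 where there is no reading.
- bot.get_calibration(name): a dict with "intrinsics" (3x3 intrinsics, pixels), "rvec" (rotation vector, rad) and "tvec" (3), from world to camera coordinates, as OpenCV has them; the wrist camera has in their place "T_tool_cam" (4x4, takes a point from camera to tool coordinates, whose origin is the TCP and whose axes are the flange's). Camera axes: x right, y down, z forward; pixel columns grow to the right and rows downward; lengths in m; the calibration is good to about 2 mm. A picture is of the moment at which its call begins: read the wrist's pose just before it. get_calibration takes no time and is no camera call.
- bot.close_job(): hands the job in, once; it reports no verdict.
The state is a dict: "time": time; "joint_pos": joint angles; "qvel": joint speeds; "tau": joint torques, N m; "eef_pos": TCP position; "tool_rot": TCP orientation; "wrist_force": force on the tool from outside, world axes, zero at the start; "wrist_torque": the same for the moment, N m; "grip_width": finger opening in m.
Only numpy, scipy, OpenCV 4.12 (cv2) and the standard library are available. Lean on these libraries where they do the work, as an engineer would, in place of code of your own. Each camera call takes 0.05 s, during which the arm holds its last target.

## Task

On the grey drop unit, push the orange self-closing flap open with one finger and, while that finger keeps it open and off the parcel, push the small red-banded parcel through the gap with the other finger so that it drops into the yellow bin behind. Only push: do not lift or squeeze the parcel and do not shove the flap open with it. Then draw back so that the flap swings shut, and leave the other things where they are.

Things in the scene. Friction and masses are not known exactly. Their poses are not given: they have to be found in the camera images.
- gate (a point): Centre of the 110 mm wide, open-topped gap in the blue fence, on the flat grey deck 85 mm above the table. x points level through the gap from the deck (robot's side) to the bin, y left along the fence, z up. The unit is fixed, but placed and turned anew each time. Fence: on x = 0, 12 mm thick, 40 mm high, y 55 to 135 and -55 to -135 mm. Deck: x -126 to +11, y -137 to 137 mm.
- guide (a point): On the deck, middle of the foot of the inner face of an aluminium guide rail, 18 mm high, that leads to the gap's right end: at x = -63, y = -55 mm in the frame of gate, the rail 114 mm long along x. Same axes as gate.
- bin (a point): Centre of the yellow open bin's floor, behind the fence, 79 mm below the deck; same axes as gate, where it lies at x 87, y 0. The bin is 152 mm (x) by 260 mm (y) inside; it begins right at the deck's end, 11 mm past the flap's line, and its rim is 7 mm below the deck.
- flap (a joint): Opening angle of the orange flap, rad: 0 shut across the gap, at most 1.5, swinging towards the bin about an upright hinge at the gap's left end. An upright plate 5 mm thick, 34 mm high (4 to 38 mm above the deck), reaching 106 mm from the hinge. A spring shuts it: 0.12 N m when shut, 0.23 N m at 1.4 rad, lightly damped.
- flap_hinge (a point): Foot of the flap on its hinge axis, 4 mm above the deck, at x 0, y 54 mm in the frame of gate. Turns with the flap: its y axis points away from the flap's free edge.
- flap_edge (a point): Middle of the flap's free upright edge, 106 mm from the hinge axis and half-way up the flap (21 mm above the deck). It moves with the flap; its y axis points from it to the hinge.
- parcel: Small cardboard parcel with a red band, 40 (its x) x 50 (its y) x 30 mm high, 0.08 to 0.17 kg; origin at the centre of its underside. It starts flat on the deck before the right part of the gap, its x within 6 degrees of gate's x, its centre at x -78 to -44, y -28 to -24 mm in that frame, so some 50 mm of the gap's hinge side is free for a finger.
- tape_roll: Amber tape roll lying flat on the deck's left part, 48 mm across, 24 mm high; origin at the centre of its underside. Leave alone.
- stamp: Hand stamp with a wooden knob, 38 x 22 mm, 48 mm high, on the deck's right part beyond the guide rail; origin at the centre of its underside. Leave alone.
- mug: Blue mug on the table, 76 mm across, 90 mm high; origin at the centre of its underside. Leave alone.
- white_box: White parcel on the table, 90 x 70 x 50 mm; origin at the centre of its underside. Leave alone.
- brown_box: Brown parcel on the table, 100 x 75 x 60 mm; origin at the centre of its underside. Leave alone.
- scanner: Hand scanner lying on the table, 130 x 60 x 34 mm; origin under the middle of its handle. Leave alone.
- pen_pot: Dark metal pot on the table, 70 mm across, 85 mm high; origin at the centre of its underside. Leave alone.
There are look-alikes about, which are no part of the job. What is shaped like the parcel but purple or turquoise is not meant.

How it is judged:
By the outcome, as a careful person would: the job done as asked, in the order asked, and still so for the second after the job is handed in, with the robot touching nothing.
It also fails if it takes over 40 s, if anything falls off the work surface, if the arm or the gripper's body presses on something with over 40 N, if the wrist force passes 120 N, or if a joint passes its speed limit or range.

## Working session

There is one attempt and no reset: what is moved stays moved. The work goes in short steps, Python scripts to look and compute and a tool call to move; the robot and the scene stay as the last step left them, time stands still between calls to the robot, and variables do not carry over. Pictures are saved under pics/ and viewed, and the job is handed in when it is done.

Besides the shell and the picture viewer there is one more tool, called after "Call:" by a JSON object that holds its "api" and its "payload". jog_arm: Moves the arm, as the interface text tells. Its arguments: {"type":"object","properties":{"targets":{"type":"string"},"newtons":{"type":"number"}},"required":["targets"]}

```bash
ls; mkdir -p pics; python3 - <<'E'
from station import bot
import cv2,numpy as np
print(bot.get_obs())
for n in ["scene","top"]:
    p,d=bot.read_camera(n); cv2.imwrite(f"pics/{n}0.png",p[:,:,::-1]); np.save(f"{n}0.npy",d); np.save(f"{n}0p.npy",p)
    print(n,bot.get_calibration(n))
print(bot.get_calibration("wrist"))
E
```

```text
pics
{'time': 0.0, 'joint_pos': array([ 1.01840597e+00,  4.91589018e-01,  1.55953175e+00, -6.12266617e-07,
        1.09169373e+00, -1.05587175e-01]), 'qvel': array([-0.00048105,  0.00117028, -0.00052601,  0.00102822,  0.00025979,
       -0.00149508]), 'tau': array([-2.15102576e-03, -6.18450737e+01, -2.61593235e+01, -1.49723328e-04,
        4.13108428e-03, -8.84742605e-06]), 'eef_pos': array([0.26990287, 0.56346013, 0.25568108]), 'tool_rot': array([-6.95925549e-01, -3.06313757e+00,  1.81637501e-03]), 'wrist_force': array([ 0.73997346, -0.51842249, -0.66000951]), 'wrist_torque': array([ 0.02056769, -0.0344187 , -0.03411132]), 'grip_width': 0.0856323795225556}
scene {'intrinsics': array([[523.07240903,   0.        , 278.35108401],
       [  0.        , 523.07240903, 207.7520006 ],
       [  0.        ,   0.        ,   1.        ]]), 'rvec': array([ 1.70369184,  1.79423795, -0.75392736]), 'tvec': array([ 0.03715938, -0.26358588,  1.72499806])}
top {'intrinsics': array([[447.15111126,   0.        , 274.52355848],
       [  0.        , 447.15111126, 215.66943982],
       [  0.        ,   0.        ,   1.        ]]), 'rvec': array([ 2.11044607, -2.16085559,  0.1472797 ]), 'tvec': array([0.01930509, 0.52202423, 1.20352794])}
{'intrinsics': array([[315.67363789,   0.        , 280.78624868],
       [  0.        , 315.67363789, 210.53042936],
       [  0.        ,   0.        ,   1.        ]]), 'T_tool_cam': array([[ 4.32436735e-04, -9.58958695e-01, -2.83545471e-01,
         7.24904247e-02],
       [ 9.99999579e-01,  1.85312341e-04,  8.98373273e-04,
        -7.42499655e-04],
       [-8.08958387e-04, -2.83545740e-01,  9.58958372e-01,
        -1.17845978e-01],
       [ 0.00000000e+00,  0.00000000e+00,  0.00000000e+00,
         1.00000000e+00]])}
```

View pics/scene0.png

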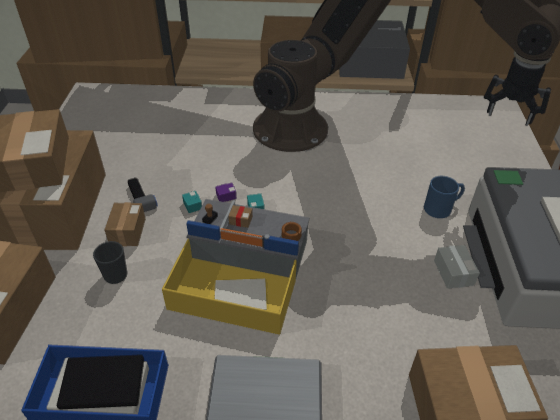

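View pics/top0.png

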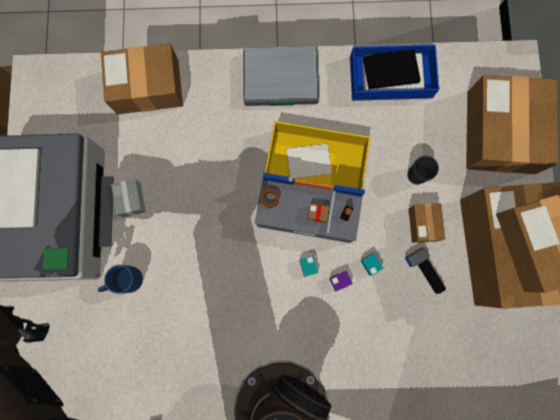

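The pictures show the drop unit with the blue fence at top-view pixels (265–363, 178–192) and the yellow bin behind it. Candidates for the parcel in the top view are: the red-banded box on the deck (319,212), turquoise boxes (309,265) and (372,263), and a purple box (341,281). I choose (319,212), and check it in a crop.

```bash
cat > h.py <<'E'
import numpy as np,cv2
from scipy.spatial.transform import Rotation as R
from station import bot
def cloud(n,d):
    c=bot.get_calibration(n);K=c["intrinsics"];h,w=d.shape
    v,u=np.mgrid[:h,:w]
    P=np.stack([(u-K[0,2])/K[0,0]*d,(v-K[1,2])/K[1,1]*d,d],-1)
    if n=="wrist":
        o=bot.get_obs();T=c["T_tool_cam"];P=P@T[:3,:3].T+T[:3,3]
        return P@R.from_rotvec(o["tool_rot"]).as_matrix().T+o["eef_pos"]
    Rm=R.from_rotvec(c["rvec"]).as_matrix()
    return (P-c["tvec"])@Rm
E
python3 - <<'E'
from h import *
d=np.load("top0.npy");p=np.load("top0p.npy");W=cloud("top",d)
hsv=cv2.cvtColor(p,cv2.COLOR_RGB2HSV)
roi=np.zeros(d.shape,bool);roi[110:250,245:380]=1
def show(nm,m):
    q=W[m&roi&(d>0)];
    print(nm,len(q),q.mean(0).round(4),np.percentile(q[:,2],[5,50,95]).round(4)); return q
H,S,V=hsv[...,0],hsv[...,1],hsv[...,2]
blue=(H>100)&(H<125)&(S>150)&(V>60)
q=show("blue",blue&(W[...,2]>0.11))
# line fit
l=cv2.fitLine(q[:,:2].astype(np.float32),cv2.DIST_HUBER,0,.01,.01).ravel();print(l,np.degrees(np.arctan2(l[1],l[0])))
dd=l[:2];t=(q[:,:2]-l[2:])@dd;print(np.sort(t)[[0,3,-4,-1]], "gap",np.sort(t)[np.argmax(np.diff(np.sort(t)))+np.array([0,1])])
show("orange",(H<14)&(S>150)&(V>120))
show("red",(((H<4)|(H>174))&(S>170)&(V>100)))
q=show("deck",(abs(W[...,2]-0.085)<.006)&(S<60))
print(cv2.minAreaRect(q[:,:2].astype(np.float32)))
# crops
c=p[165:250,245:375];cv2.imwrite("pics/crop0.png",cv2.resize(c,None,fx=6,fy=6,interpolation=cv2.INTER_CUBIC)[:,:,::-1])
s=np.load("scene0p.npy")[180:330,160:310];cv2.imwrite("pics/crop1.png",cv2.resize(s,None,fx=4,fy=4,interpolation=cv2.INTER_CUBIC)[:,:,::-1])
E
```

```text
blue 252 [ 0.5906 -0.1008  0.1235] [0.1129 0.1251 0.1289]
[ 0.19551685  0.9807003   0.58323723 -0.13435355] 78.725075
[-0.09315624 -0.09204238  0.16894615  0.17151513] gap [-0.017029    0.09625909]
orange 230 [ 0.557  -0.1051  0.1158] [0.099  0.1165 0.1274]
red 58 [ 0.5156 -0.1077  0.1153] [0.1022 0.1164 0.1193]
deck 3754 [ 0.5286 -0.0831  0.0859] [0.0822 0.086  0.0894]
((0.5352466106414795, -0.08525390923023224), (0.2741311192512512, 0.13263076543807983), 78.73536682128906)
```

```bash
ls pics
```

```text
crop0.png
crop1.png
scene0.png
top0.png
```

View pics/crop0.png

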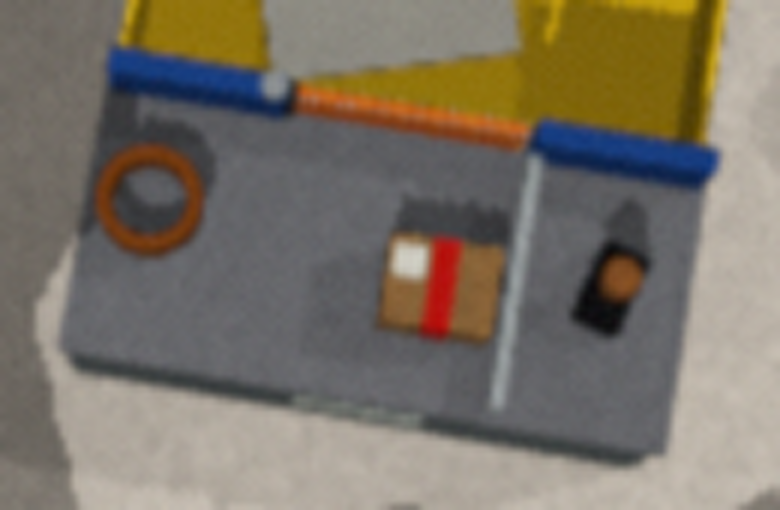

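View pics/crop1.png

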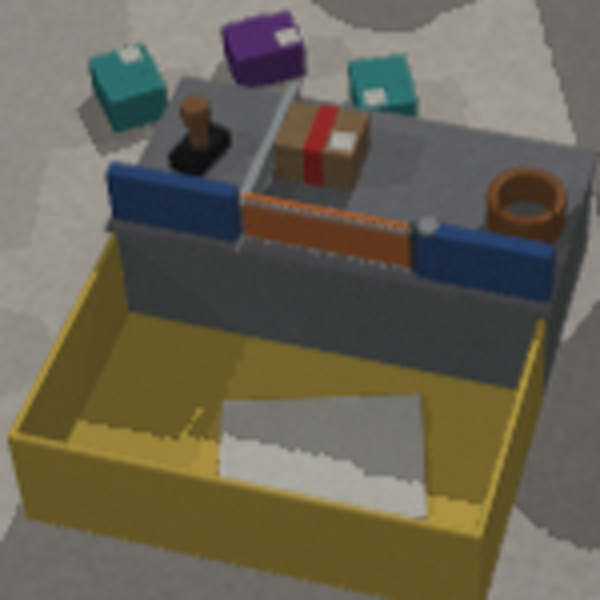

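The crop confirms it: the cardboard box with the red band stands before the right part of the gap, next to the rail, with the flap at gate-left hinge. Next I fit the gate frame and the parcel pose.

```bash
python3 - <<'E'
from h import *
print("tip",bot.tip_reach)
for n,roi0 in [("top",(110,250,245,380)),("scene",(180,330,160,310))]:
    d=np.load(n+"0.npy");p=np.load(n+"0p.npy");W=cloud(n,d)
    hsv=cv2.cvtColor(p,cv2.COLOR_RGB2HSV);H,S,V=[hsv[...,i] for i in range(3)]
    roi=np.zeros(d.shape,bool);a=roi0;roi[a[0]:a[1],a[2]:a[3]]=1;roi&=d>0
    Z=W[...,2]
    blue=(H>100)&(H<125)&(S>150)&(V>50)&roi
    q=W[blue&(Z>0.119)&(Z<.132)][:,:2].astype(np.float32)
    l=cv2.fitLine(q,cv2.DIST_HUBER,0,.01,.01).ravel();y=l[:2]*np.sign(l[1]);x=np.array([y[1],-y[0]])
    t=np.sort((q-l[2:])@y);k=np.argmax(np.diff(t))
    mid1=(np.percentile(t,1)+np.percentile(t,99))/2;mid2=(t[k]+t[k+1])/2
    print(n,"yaw",np.degrees(np.arctan2(x[1],x[0])),"ext",t[0],t[-1],"gap",t[k],t[k+1],"c",l[2:]+y*mid1,l[2:]+y*mid2)
    q=W[blue];q=q[q[:,2]>.09];print(" thick",np.percentile((q[:,:2]-l[2:])@x,[2,50,98]))
    dk=W[(abs(Z-0.085)<.005)&(S<70)&roi];print(" deck z",np.median(dk[:,2]),cv2.minAreaRect(dk[:,:2].astype(np.float32)))
    c=l[2:]+y*mid1
    G=lambda q:np.c_[(q[:,:2]-c)@x,(q[:,:2]-c)@y,q[:,2]]
    P=G(W[roi]); m=(P[:,2]>.105)&(P[:,2]<.122)&(abs(P[:,1]+26)<1e9)&(P[:,0]>-.11)&(P[:,0]<-.025)&(P[:,1]>-.054)&(P[:,1]<.012)
    pp=P[m];print(" parcel",m.sum(),pp.mean(0),pp.min(0),pp.max(0),cv2.minAreaRect(pp[:,:2].astype(np.float32)))
    m=(P[:,2]>.112)&(abs(P[:,0])<.02)&(abs(P[:,1])<.05);print(" flap",m.sum(),np.median(P[m],0))
E
```

```text
tip 0.025
top yaw -11.272172 ext -0.12669483 0.13797656 gap -0.050567467 0.07345492 c [ 0.592105   -0.09646087] [ 0.5932948  -0.09049112]
 thick [-0.00475758 -0.00259183  0.00491821]
 deck z 0.0859237955590892 ((0.5352466106414795, -0.08525390923023224), (0.2741311192512512, 0.13263076543807983), 78.73536682128906)
 parcel 303 [-0.07110146 -0.02554568  0.11591625] [-0.09070272 -0.05093403  0.10516565] [-0.04968113 -0.00052168  0.12146827] ((-0.07014697045087814, -0.02573736198246479), (0.041064295917749405, 0.050024889409542084), 1.131813645362854)
 flap 113 [ 0.00087926 -0.00041941  0.12277501]
scene yaw -11.254912 ext -0.1410612 0.12368883 gap -0.064811446 0.056777008 c [ 0.59933394 -0.09648165] [ 0.6002305  -0.09197631]
 thick [-0.00597759  0.00141079  0.00476713]
 deck z 0.08393649649079536 ((0.5400557518005371, -0.08526970446109772), (0.27454984188079834, 0.14301452040672302), 78.73823547363281)
 parcel 287 [-0.07279614 -0.02510857  0.11315373] [-0.0993154  -0.05201975  0.10503119] [-0.05324077 -0.00054196  0.1199824 ] ((-0.07584962993860245, -0.026465333998203278), (0.0456150621175766, 0.05154004320502281), 1.7419871091842651)
 flap 175 [-0.00225886 -0.00032608  0.11933945]
```

Both cameras agree: gate yaw is −11.3° and the gate lies at about (0.594, −0.0965). The parcel is at gate x −72, y −26, yaw about 1°. I'll carry over at height first.

Call:
{"api": "jog_arm", "payload": {"targets": "-0.98 -0.91 0 0 0 0 1;-0.98 -0.91 0 0 0 0 1;-0.98 -0.91 0 0 0 0 1;-0.98 -0.91 0 0 0 0 1;-0.98 -0.91 0 0 0 0 1;-0.98 -0.91 0 0 0 0 1;-0.98 -0.91 0 0 0 0 1;-0.98 -0.91 0 0 0 0 1;-0.98 -0.91 0 0 0 0 1;-0.98 -0.91 0 0 0 0 1"}}

```text
time: 0.93
eef_pos: [0.3935, 0.2437, 0.2524]
tool_rot: [-0.681, -3.063, 0.007]
wrist_force: [0.3, -0.1, 0.1]
grip_width: 0.0856
```

Call:
{"api": "jog_arm", "payload": {"targets": "-0.98 -0.91 0 0 0 1 1;-0.98 -0.91 0 0 0 1 1;-0.98 -0.91 0 0 0 1 1;-0.98 -0.91 0 0 0 1 1;-0.98 -0.91 0 0 0 1 1;0 0 0 0 0 1 1;0 0 0 0 0 1 1;0 0 0 0 0 1 1;0 0 0 0 0 1 1;0 0 0 0 0 1 1"}}

```text
time: 1.77
eef_pos: [0.4353, 0.0664, 0.2516]
tool_rot: [-1.742, -2.611, 0.011]
wrist_force: [0.6, 0.2, -0.6]
grip_width: 0.0849
```

```bash
cat >> h.py <<'E'
g0=np.array([.594,-.0966]);YAW=np.radians(-11.27);gx=np.array([np.cos(YAW),np.sin(YAW)]);gy=np.array([-gx[1],gx[0]])
def state():
    o=bot.get_obs();Rm=R.from_rotvec(o["tool_rot"]).as_matrix();p=o["eef_pos"]
    phi=np.degrees(np.arctan2(Rm[1,1],Rm[0,1])-YAW);M=np.array([(p[:2]-g0)@gx,(p[:2]-g0)@gy])*1e3
    u=np.array([np.cos(np.radians(phi)),np.sin(np.radians(phi))]);D=o["grip_width"]*500+7.25
    print("t",round(o["time"],2),"M",M.round(1),"z-tip over deck",round((p[2]-.085-.025)*1e3,1),"phi",phi.round(1),"A",(M+D*u).round(1),"B",(M-D*u).round(1),"tilt",Rm[:,2].round(3),"F gate",(o["wrist_force"][:2]@gx).round(1),(o["wrist_force"][:2]@gy).round(1),o["wrist_force"][2].round(1),"j",o["joint_pos"].round(2))
    return o,Rm,p,M,phi
def to(Mx,My,phi,zt):
    o,Rm,p,M,ph=state()
    w=np.r_[g0+gx*Mx/1e3+gy*My/1e3,.11+zt/1e3]
    print(" need shares total",(Rm.T@(w-p)/.025).round(2),"turn shares wz",((ph-phi)/4).round(2))
E
python3 - <<'E'
from h import *
to(-69,-3.5,18,130)
E
```

```text
t 1.77 M [-187.5  128.8] z-tip over deck 141.6 phi 33.9 A [-146.2  156.5] B [-228.7  101.1] tilt [-0.007 -0.004 -1.   ] F gate 0.6 0.3 -0.6 j [ 0.    0.24  1.99 -0.01  0.92 -0.39]
 need shares total [-7.03  0.99  0.47] turn shares wz 3.96
```

Call:
{"api": "jog_arm", "payload": {"targets": "-0.9 0.12 0 0 0 0 1;-0.9 0.12 0 0 0 0 1;-0.9 0.12 0 0 0 0 1;-0.9 0.12 0 0 0 0 1;-0.9 0.12 0 0 0 0 1;-0.9 0.12 0 0 0 0 1;-0.9 0.12 0 0 0 0 1;0 0 0 0 0 1 1;0 0 0 0 0 1 1;0 0 0 0 0 1 1"}}

```text
time: 2.6
eef_pos: [0.5169, -0.0788, 0.2493]
tool_rot: [-2.016, -2.401, 0.015]
wrist_force: [-0.5, -0.5, -0.2]
grip_width: 0.0853
```

```bash
python3 - <<'E'
from h import *
to(-69,-3.5,18,130)
p,d=bot.read_camera("wrist");np.save("w1.npy",d);np.save("w1p.npy",p);cv2.imwrite("pics/w1.png",p[:,:,::-1])
W=cloud("wrist",d)
hsv=cv2.cvtColor(p,cv2.COLOR_RGB2HSV);H,S,V=[hsv[...,i] for i in range(3)]
P=np.stack([(W[...,:2]-g0)@gx*1e3,(W[...,:2]-g0)@gy*1e3,W[...,2]*1e3],-1);ok=d>0
blue=(H>100)&(H<125)&(S>130)&(V>40)&ok;q=P[blue&(P[...,2]>119)&(P[...,2]<132)]
if len(q): print("blue top",len(q),np.percentile(q,[1,50,99],axis=0))
y=np.sort(q[:,1]);k=np.argmax(np.diff(y));print("gap",y[k],y[k+1]); print(np.polyfit(q[:,1],q[:,0],1))
m=ok&(P[...,2]>110)&(P[...,2]<120)&(P[...,0]>-105)&(P[...,0]<-25)&(P[...,1]>-52)&(P[...,1]<15);q=P[m];print("parcel",len(q));
if len(q): print(cv2.minAreaRect(q[:,:2].astype(np.float32)),np.median(q,0))
m=ok&(abs(P[...,2]-85)<5)&(abs(P[...,1])<100)&(P[...,0]<-20)&(P[...,0]>-120);print("deck z",np.median(P[m],0))
E
```

```text
t 2.6 M [-79.1   2.4] z-tip over deck 139.3 phi 21.2 A [-32.6  20.5] B [-125.6  -15.7] tilt [-0.011 -0.003 -1.   ] F gate -0.4 -0.6 -0.2 j [-0.27  0.36  1.81 -0.01  0.98 -0.44]
 need shares total [-0.36  0.29  0.37] turn shares wz 0.81
blue top 2011 [[  -7.47453677 -120.67451651  119.73007575]
 [  -1.18570512   73.99764827  124.98989816]
 [   4.97845017  130.62047003  126.65274296]]
gap -56.64999712118024 53.96011450325342
[ 0.01278851 -1.41787734]
parcel 2579
((-73.03626251220703, -26.788654327392578), (40.455020904541016, 50.10832977294922), 0.30290621519088745) [-73.35974167 -25.08740777 115.18964073]
deck z [-74.0023727   27.66714373  85.16361401]
```

View pics/w1.png

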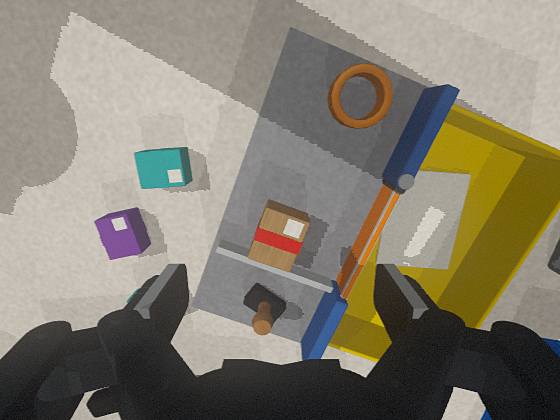

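The wrist view shows the parcel at (280,235), the flap from the hinge (400,182) to (345,290), with finger A (front) at (390,290) and B (rear) at (175,290). The frame agrees within about 1.5 mm. Next I check how far the open tips really reach.

```bash
python3 - <<'E'
from h import *
d=np.load("w1.npy");c=bot.get_calibration("wrist");K=c["intrinsics"];T=c["T_tool_cam"]
v,u=np.mgrid[:420,:560];P=np.stack([(u-K[0,2])/K[0,0]*d,(v-K[1,2])/K[1,1]*d,d],-1)@T[:3,:3].T+T[:3,3];P*=1e3
for (a,b) in [(100,200),(370,460)]:
    m=(d>0)&(d<.25)&(u>a)&(u<b)&(v>255)&(v<345);q=P[m]
    print(len(q),"z pct",np.percentile(q[:,2],[50,90,99,100]).round(1))
    q=q[q[:,2]>np.percentile(q[:,2],80)];print(q.min(0).round(1),q.max(0).round(1))
for px in [(180,268),(165,268),(150,300),(388,268),(395,268),(410,285),(375,275),(185,280),(185,300),(140,310)]: print(px,P[px[1],px[0]].round(1))
E
```

```text
4670 z pct [-21.2   1.4   9.9  12.1]
[-11.9 -57.5  -5.2] [ 11.4 -42.8  12.1]
4647 z pct [-21.1   1.4  10.   12.6]
[-11.6  41.4  -5.1] [11.3 55.9 12.6]
(180, 268) [ 10.3 -43.5   4. ]
(165, 268) [ 10.8 -49.5   3. ]
(150, 300) [ 10.3 -46.5 -20.5]
(388, 268) [10.8 44.6  3. ]
(395, 268) [10.4 47.9  3.9]
(410, 285) [ 10.2  48.9 -10. ]
(375, 275) [ 3.1 42.2 11.4]
(185, 280) [  3.  -42.8   6.9]
(185, 300) [ -6.7 -43.5   6.4]
(140, 310) [ 10.1 -47.6 -26.3]
```

Call:
{"api": "jog_arm", "payload": {"targets": "-0.36 0.3 0 -0.16 0 0.8 1;0 0 0 0 0 0 1"}}

```text
time: 2.82
eef_pos: [0.5256, -0.0863, 0.2488]
tool_rot: [2.092, 2.344, -0.002]
wrist_force: [0.2, -0.1, 0.6]
grip_width: 0.0854
```

```bash
python3 - <<'E'
from h import *
to(-69,-3.5,18,14)
E
```

```text
t 2.82 M [-69.1  -3.2] z-tip over deck 138.8 phi 17.8 A [-21.6  12. ] B [-116.6  -18.5] tilt [-0.001 -0.001 -1.   ] F gate 0.2 -0.0 0.6 j [-0.29  0.37  1.79 -0.    0.98 -0.4 ]
 need shares total [-0.01  0.01  4.99] turn shares wz -0.06
```

Fully open, the tips reach only 12.5 mm past the TCP, so I descend to TCP z ≈ 0.111.

Call:
{"api": "jog_arm", "payload": {"targets": "0 0 0.9 0 0 0 1;0 0 0.9 0 0 0 1;0 0 0.9 0 0 0 1;0 0 0.9 0 0 0 1;0 0 0.9 0 0 0 1;0 0 0.6 0 0 0 1;0 0 0 0 0 0 1"}}

```text
time: 3.4
eef_pos: [0.524, -0.0846, 0.1174]
tool_rot: [2.063, 2.368, -0.003]
wrist_force: [-0.8, -0.1, 0.7]
grip_width: 0.0851
```

```bash
python3 - <<'E'
from h import *
to(-59,-3.5,18,0)
p,d=bot.read_camera("wrist");cv2.imwrite("pics/w2.png",p[:,:,::-1])
E
```

```text
t 3.4 M [-71.   -1.9] z-tip over deck 7.4 phi 19.1 A [-24.   14.4] B [-118.1  -18.2] tilt [-0.    -0.002 -1.   ] F gate -0.8 -0.2 0.7 j [-0.28  0.55  1.93 -0.    0.67 -0.42]
 need shares total [-0.22  0.43  0.3 ] turn shares wz 0.28
```

View pics/w2.png

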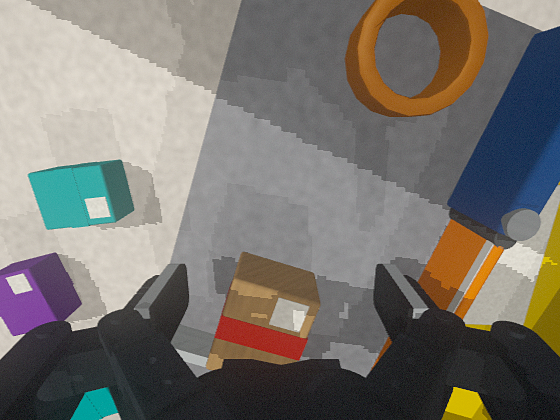

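Call:
{"api": "jog_arm", "payload": {"targets": "-0.08 0.15 0.3 0 0 0.25 1;-0.08 0.15 0 0 0 0 1;-0.06 0.15 0 0 0 0 1;0 0 0 0 0 0 1"}}

```text
time: 3.78
eef_pos: [0.5378, -0.0888, 0.1134]
tool_rot: [2.08, 2.35, -0.001]
wrist_force: [-2.4, 0.3, -1.9]
grip_width: 0.0855
```

```bash
python3 - <<'E'
from h import *
to(-55,-1,20,0)
p,d=bot.read_camera("wrist");cv2.imwrite("pics/w3.png",p[:,:,::-1])
E
```

```text
t 3.78 M [-56.7  -3.3] z-tip over deck 3.4 phi 18.3 A [-9.2 12.4] B [-104.1  -19. ] tilt [ 0.002 -0.003 -1.   ] F gate -2.4 -0.1 -1.9 j [-0.28  0.57  1.89 -0.    0.67 -0.4 ]
 need shares total [0.07 0.09 0.14] turn shares wz -0.44
```

View pics/w3.png

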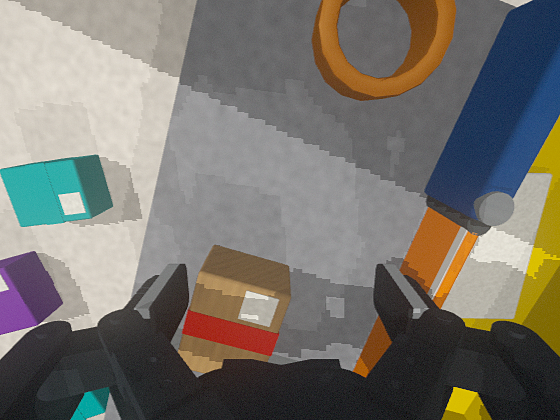

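A is touching the flap (about 2.4 N, matching the spring) and has just opened it, and B stands 2 mm behind the parcel. From here I advance, swinging A towards the hinge side so that the flap opens quickly.

Call:
{"api": "jog_arm", "payload": {"targets": "0.01 0.14 0.05 0 0 -0.5 1;0.01 0.14 0.05 0 0 -0.5 1;0.01 0.14 0.03 0 0 -0.5 1;0.01 0.14 0 0 0 -0.5 1;0.01 0.14 0 0 0 -0.5 1"}}

```text
time: 4.25
eef_pos: [0.5514, -0.085, 0.1119]
tool_rot: [-1.861, -2.529, 0.007]
wrist_force: [-5.4, -4.7, -2.1]
grip_width: 0.0854
```

```bash
python3 - <<'E'
from h import *
to(-21,4.5,28,0)
p,d=bot.read_camera("wrist");cv2.imwrite("pics/w4.png",p[:,:,::-1])
E
```

```text
t 4.25 M [-44.1   3.1] z-tip over deck 1.9 phi 28.6 A [-0.2 26.9] B [-88.  -20.8] tilt [-0.004 -0.003 -1.   ] F gate -4.4 -5.7 -2.1 j [-0.27  0.59  1.86 -0.01  0.7  -0.57]
 need shares total [-0.39  0.84  0.07] turn shares wz 0.14
```

View pics/w4.png

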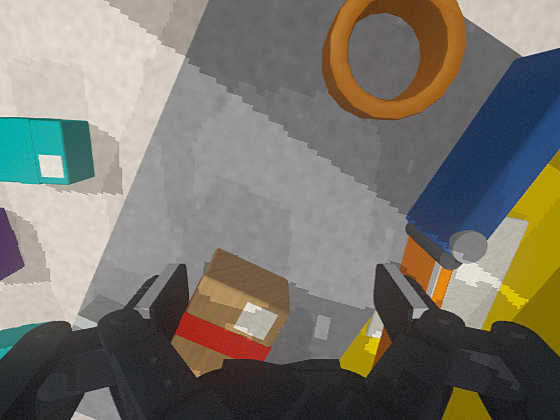

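The flap stands open about 40°, off the parcel, and B is pushing the parcel's rear near its middle. I keep going straight.

Call:
{"api": "jog_arm", "payload": {"targets": "-0.07 0.18 0.02 0 0 0 1;-0.07 0.18 0.02 0 0 0 1;-0.07 0.18 0.02 0 0 0 1;-0.08 0.18 0 0 0 0 1;-0.08 0.18 0 0 0 0 1"}}

```text
time: 4.72
eef_pos: [0.567, -0.0853, 0.1111]
tool_rot: [-1.84, -2.52, 0.023]
wrist_force: [-12.4, -1.7, 0.6]
grip_width: 0.0852
```

```bash
python3 - <<'E'
from h import *
to(5,4.5,28,0)
p,d=bot.read_camera("wrist");cv2.imwrite("pics/w5.png",p[:,:,::-1])
p,d=bot.read_camera("scene");cv2.imwrite("pics/s5.png",cv2.resize(p[170:330,160:320],None,fx=3.7,fy=3.7)[:,:,::-1])
E
```

```text
t 4.72 M [-28.7   5.8] z-tip over deck 1.1 phi 29.0 A [14.9 29.9] B [-72.3 -18.4] tilt [-0.026  0.    -1.   ] F gate -11.8 -4.1 0.6 j [-0.26  0.61  1.81 -0.01  0.75 -0.57]
 need shares total [-0.7   1.15  0.01] turn shares wz 0.25
```

View pics/w5.png

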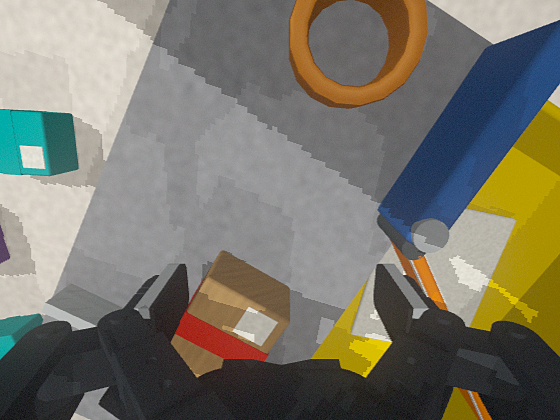

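View pics/s5.png

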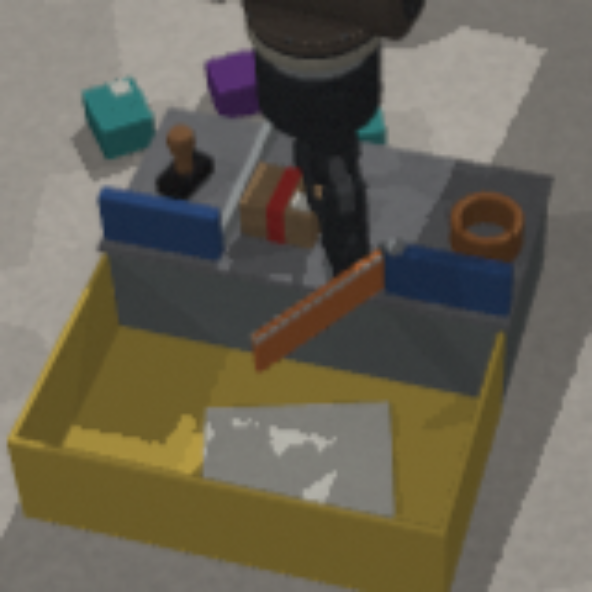

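The flap is at about 60° with its free edge well clear to the left, and the parcel is sound beside the rail. I go on, correcting the slight tilt.

Call:
{"api": "jog_arm", "payload": {"targets": "-0.12 0.22 0 -0.3 0 0.1 1;-0.12 0.22 0 -0.1 0 0 1;-0.12 0.22 0 -0.1 0 0 1;-0.12 0.22 0 -0.1 0 0 1;-0.12 0.22 0 -0.1 0 0 1"}}

```text
time: 5.23
eef_pos: [0.5896, -0.0913, 0.1104]
tool_rot: [-1.853, -2.525, -0.025]
wrist_force: [-7.7, -1.8, 0.7]
grip_width: 0.0854
```

```bash
python3 - <<'E'
from h import *
to(25,4.5,28,0)
p,d=bot.read_camera("scene");cv2.imwrite("pics/s6.png",cv2.resize(p[170:330,160:320],None,fx=3.7,fy=3.7)[:,:,::-1])
E
```

```text
t 5.23 M [-5.3  4.3] z-tip over deck 0.4 phi 28.7 A [38.5 28.3] B [-49.1 -19.7] tilt [ 0.002  0.018 -1.   ] F gate -7.2 -3.3 0.7 j [-0.27  0.63  1.76  0.03  0.75 -0.6 ]
 need shares total [-0.58  1.07  0.01] turn shares wz 0.18
```

View pics/s6.png

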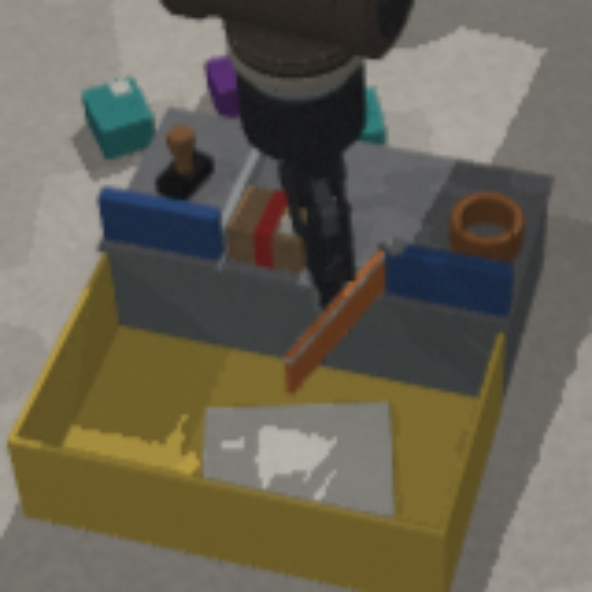

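Call:
{"api": "jog_arm", "payload": {"targets": "-0.12 0.22 0 0 -0.2 0.1 1;-0.12 0.22 0 -0.05 0 0 1;-0.12 0.22 0 -0.05 0 0 1;-0.12 0.22 0 -0.05 0 0 1;-0.12 0.22 0 -0.05 0 0 1"}}

```text
time: 5.7
eef_pos: [0.6176, -0.099, 0.1116]
tool_rot: [1.865, 2.523, 0.022]
wrist_force: [-4.1, -1.5, 0.7]
grip_width: 0.0854
```

```bash
python3 - <<'E'
from h import *
to(42,4,28,0)
p,d=bot.read_camera("scene");cv2.imwrite("pics/s7.png",cv2.resize(p[170:330,160:320],None,fx=3.7,fy=3.7)[:,:,::-1])
E
```

```text
t 5.7 M [23.6  2.3] z-tip over deck 1.6 phi 28.3 A [67.6 26. ] B [-20.4 -21.4] tilt [ 0.012  0.009 -1.   ] F gate -3.7 -2.2 0.7 j [-0.27  0.66  1.7   0.02  0.78 -0.58]
 need shares total [-0.29  0.68  0.07] turn shares wz 0.08
```

View pics/s7.png

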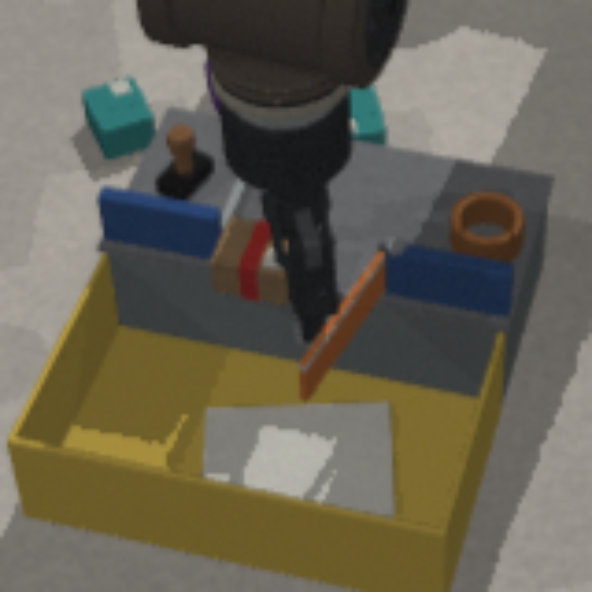

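The parcel overhangs the deck's end with the flap about 80° open and clear of it. The last push comes next.

Call:
{"api": "jog_arm", "payload": {"targets": "-0.11 0.22 0 0 -0.1 0 1;-0.11 0.22 0 0 0 0 1;-0.11 0.22 0 0 0 0 1;-0.08 0.15 0 0 0 0 1;0 0 0 0 0 0 1;0 0 0 0 0 0 1"}}

```text
time: 6.25
eef_pos: [0.6424, -0.1042, 0.1132]
tool_rot: [1.86, 2.516, 0.015]
wrist_force: [-3.0, -0.7, -1.0]
grip_width: 0.0853
```

```bash
python3 - <<'E'
from h import *
to(-75,4,28,0)
p,d=bot.read_camera("scene");cv2.imwrite("pics/s8.png",cv2.resize(p[170:330,160:320],None,fx=3.7,fy=3.7)[:,:,::-1])
E
```

```text
t 6.25 M [49.  2.] z-tip over deck 3.2 phi 28.3 A [92.9 25.7] B [  5.  -21.7] tilt [ 0.016  0.    -1.   ] F gate -2.8 -1.2 -1.0 j [-0.26  0.68  1.63  0.01  0.82 -0.57]
 need shares total [ 2.42 -4.33  0.06] turn shares wz 0.08
```

View pics/s8.png

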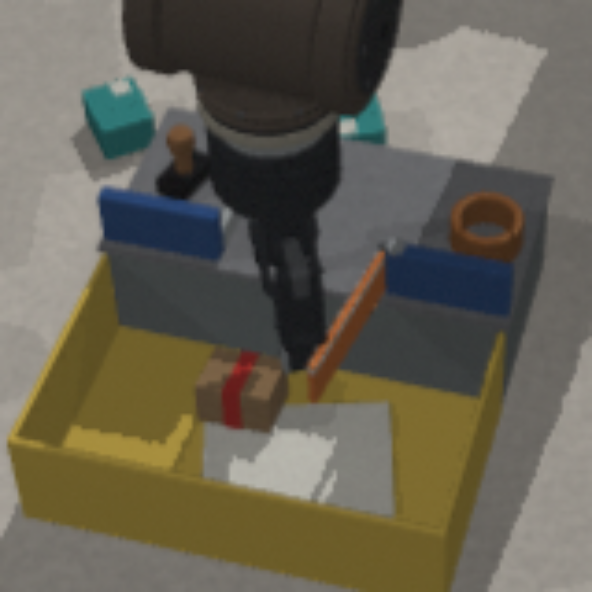

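The parcel has dropped into the bin at crop pixel (240,390). I draw back along the same line so that the flap follows the finger shut.

Call:
{"api": "jog_arm", "payload": {"targets": "0.2 -0.36 0 0 0 0 1;0.2 -0.36 0 0 0 0 1;0.2 -0.36 0 0 0 0 1;0.2 -0.36 0 0 0 0 1;0.2 -0.36 0 0 0 0 1;0.2 -0.36 0 0 0 0 1;0.2 -0.36 0 0 0 0 1"}}

```text
time: 6.88
eef_pos: [0.5744, -0.0915, 0.1139]
tool_rot: [1.855, 2.501, 0.023]
wrist_force: [-1.0, -6.9, 0.6]
grip_width: 0.0852
```

```bash
python3 - <<'E'
from h import *
to(-76,0,28,0)
E
```

```text
t 6.88 M [-20.2   1.2] z-tip over deck 3.9 phi 28.1 A [23.7 24.7] B [-64.2 -22.3] tilt [ 0.031 -0.004 -1.   ] F gate 0.3 -7.0 0.6 j [-0.27  0.6   1.82  0.01  0.69 -0.57]
 need shares total [ 1.01 -1.99  0.09] turn shares wz 0.03
```

Call:
{"api": "jog_arm", "payload": {"targets": "0.14 -0.3 0 0.3 0 0 1;0.14 -0.3 0 0.1 0 0 1;0.14 -0.3 0 0 0 0 1;0.14 -0.3 0 0 0 0 1;0.14 -0.3 0 0 0 0 1;0.14 -0.3 0 0 0 0 1;0 0 0 0 0 0 1;0 0 0 0 0 0 1"}}

```text
time: 7.55
eef_pos: [0.521, -0.0842, 0.115]
tool_rot: [1.865, 2.509, -0.01]
wrist_force: [-1.1, 0.3, -0.1]
grip_width: 0.0854
```

```bash
python3 - <<'E'
from h import *
to(-76,0,28,0)
p,d=bot.read_camera("wrist");cv2.imwrite("pics/w9.png",p[:,:,::-1])
E
```

```text
t 7.55 M [-74.   -2.1] z-tip over deck 5.0 phi 28.0 A [-29.9  21.3] B [-118.1  -25.6] tilt [ 0.008 -0.014 -1.   ] F gate -1.2 0.1 -0.1 j [-0.28  0.55  1.94 -0.02  0.64 -0.56]
 need shares total [ 0.12 -0.03  0.2 ] turn shares wz 0.01
```

View pics/w9.png

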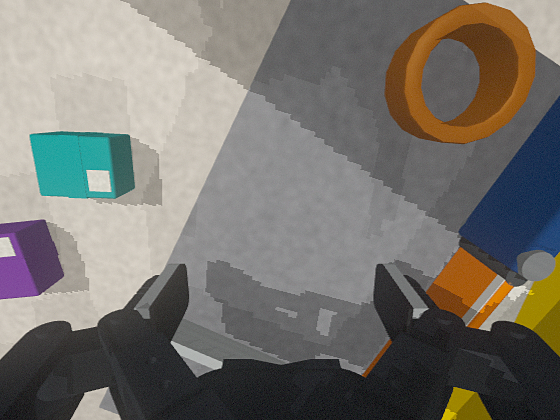

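The flap is shut and A is clear of it; B is well behind. I lift straight up and then move back out of view.

Call:
{"api": "jog_arm", "payload": {"targets": "0 0 -0.8 0 0 0 1;0 0 -0.9 0 0 0 1;0 0 -0.9 0 0 0 1;0 0 -0.9 0 0 0 1;0 0 -0.9 0 0 0 1;0 0 -0.9 0 0 0 1;0.8 0 -0.3 0 0 0 1;0.9 0 0 0 0 0 1;0.9 0 0 0 0 0 1;0.9 0 0 0 0 0 1"}}

```text
time: 8.43
eef_pos: [0.4995, 0.0011, 0.2615]
tool_rot: [1.867, 2.501, -0.004]
wrist_force: [-0.1, 0.2, -0.2]
grip_width: 0.0855
```

Call:
{"api": "jog_arm", "payload": {"targets": "0.9 0 0 0 0 0 1;0.9 0 0 0 0 0 1;0.9 0 0 0 0 0 1;0.9 0 0 0 0 0 1;0.5 0 0 0 0 0 1;0 0 0 0 0 0 1;0 0 0 0 0 0 1"}}

```text
time: 9.02
eef_pos: [0.4702, 0.1077, 0.2611]
tool_rot: [1.86, 2.502, 0.003]
wrist_force: [1.4, 0.1, 0.0]
grip_width: 0.0853
```

```bash
python3 - <<'E'
from h import *
state()
for n,a in [("scene",(170,330,160,320)),("top",(110,300,235,400))]:
    p,d=bot.read_camera(n);cv2.imwrite(f"pics/{n}9.png",cv2.resize(p[a[0]:a[1],a[2]:a[3]],None,fx=3.1,fy=3.1)[:,:,::-1]);W=cloud(n,d)
    P=np.stack([(W[...,:2]-g0)@gx*1e3,(W[...,:2]-g0)@gy*1e3,W[...,2]*1e3],-1)
    m=(P[...,2]>110)&(abs(P[...,0])<25)&(abs(P[...,1])<48)&(d>0);q=P[m];print(n,"flap slope",np.degrees(np.arctan(np.polyfit(q[:,1],q[:,0],1)[0])),len(q))
E
```

```text
t 9.02 M [-161.3  176.2] z-tip over deck 151.1 phi 28.0 A [-117.3  199.6] B [-205.4  152.7] tilt [ 0.02  -0.013 -1.   ] F gate 1.4 0.4 0.0 j [ 0.1   0.28  1.9  -0.02  0.94 -0.19]
scene flap slope 0.4355740712442058 190
top flap slope 0.11391445547426816 113
```

View pics/scene9.png

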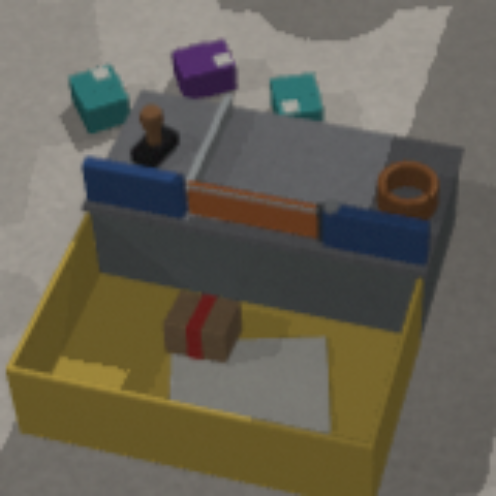

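View pics/top9.png

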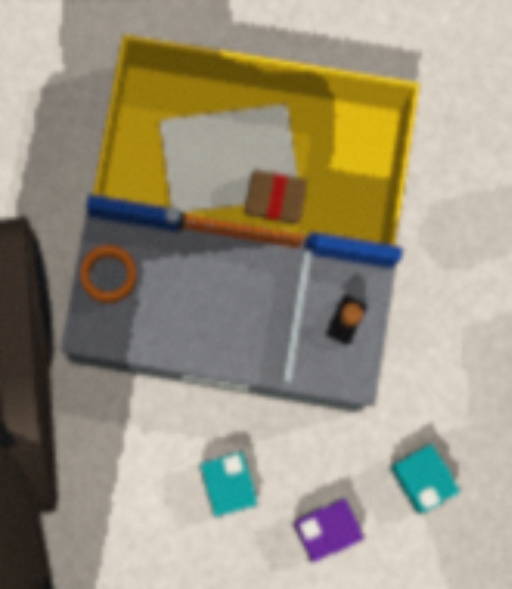

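The parcel lies in the bin (top crop 277,197), the flap is shut at 0–0.4°, the tape roll, stamp and look-alikes are unmoved, and the robot touches nothing. I hand it in.

```bash
python3 -c "
from station import bot
print(bot.close_job())"
```

```text
the job is handed in; nothing more can be done
None
```

The red-banded parcel is in the yellow bin, the flap has swung shut, and the job was handed in at about 9 s of the 40 s.

**What I did:** The front finger touched the flap first and opened it. The rear finger then pushed the parcel along the rail. The flap was at about 60–75° before the parcel reached the gap, and at about 80° as it dropped. In the pictures the flap stayed clear of the parcel throughout. I then drew back along the same line so the flap closed behind the finger, and lifted away.

**Last checks:**
- **Flap:** it measures shut, within 0.5°, in both the scene and top cameras.
- **Other things:** the tape roll, the stamp and the look-alikes look unmoved. I did not measure the mug, boxes, scanner and pot again; the arm stayed well above or away from them.
- **Force:** the highest wrist force I read was about 13 N.

**Two things to note:**
- **Order at the start:** the parcel stood too far back for the fingers to hold the flap wide open before the parcel moved. The flap was only a few degrees open when the pushing began, and opened fully while the parcel was still on its way to the gap.
- **Camera agreement:** the scene and top cameras put the gate up to 7 mm apart. I used a value between them, and the wrist camera agreed with it to about 1.5 mm.

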